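Take the humidity cassette out of the display case drawer

ROBOT

A 7-joint arm with a two-finger parallel gripper is mounted at the origin on the work surface. World frame = base frame: x ahead of the robot, y to its left, z up, the work surface at z = 0. Lengths are in mm, angles in rad, forces in N, time in s.
With the tool pointing down it reaches from about 425 to 950 mm from the base axis. Payload 4.7 kg.
Tool frame: the origin (TCP) lies midway between the tips of the shut fingers; the grasp point (between the pads) lies 19 mm behind it (manip.grasp_offset is the distance from the TCP to the grasp point, in mm); z points along the fingers, y is the direction in which the jaws open and shut (so a half turn about z gives the same grasp; the last joint's range is limited). The gripper opens to 87 mm and grips with 3 to 60 N. Pads are 19 mm wide; open, the fingers measure 117 mm over their backs; the gripper's body (75 mm by 190 mm) begins 51 mm behind the grasp point.
Start: joints at [1.161, 0.469, -0.049, 1.532, 0.024, 1.141, -0.082], TCP at [250.92, -626.649, 222.573] pointing down, gripper open.
Joint ranges: [-2.59, 2.59], [-0.33, 1.99], [-1.39, 1.29], [0.1, 2.45], [-1.04, 4.18], [0.21, 1.99], [-2.66, 2.66]. Speed limits (rad/s): [2.57, 2.57, 3.14, 3.14, 3.14, 3.14, 3.14].

INTERFACE

Orientations are given as a 3x3 rotation matrix whose columns are the frame's x, y, z axes.
In Python, from rig import manip gives the robot as it stands. The module is installed in compiled form; this text tells all that it offers.
- The arm moves only by the tool servo_tool, never from a script. Its argument "commands" is a list of rows, each a list of 3 entries, a list of its own where there are three numbers: the shift along the tool's x, y, z each as a share of 0.08 m, from -1 to 1, then the turn, a rotation vector about the tool's x, y, z each as a share of pi/2 rad, from -1 to 1, then the opening, from 0 (shut) to 1 (fully open). In form: [[[x, y, z], [wx, wy, wz], hand], ...]. A call has exactly 8 rows; each row is the pose to reach, as a shift and turn from the pose commanded when the call began, along the tool's axes at that moment; what a row does not reach only later rows make up. A row lasts 1/8 s, in which the tool goes at most 62.5 mm and 10.7 degrees, less where a joint would pass 70% of its speed; a pose out of reach is approached as far as the arm can. A call with a number of a shift or a turn outside -1 to 1 is refused whole. A call with a gripper value outside its range is refused whole. The fingers move at their own pace and stop on an object; the grip force is fixed at half the most. Time passes only in rows, so rows that repeat a pose let the fingers close, or fill a call up. It gives the time, the measured TCP pose, the force and the opening at its end, in the units of the state.
- manip.state(): the state, without advancing time (a new reading comes with each control period).
- manip.grab_frame(name): name is "scene" or "side" or "wrist"; returns a dict with "frame" (480x640x3 uint8, red, green, blue), "range_z" (480x640 float32, mm along the optical axis (not along the pixel's ray), 0 where there is no reading), "vfov" (degrees; the focal length in pixels is half the picture's height over the tangent of half this angle, whatever the lens; pixels are square), "cx", "cy" (the principal point, pixels), "R" (3x3) and "t" (3): a world point X has camera coordinates R X + t. Camera axes: x right, y down, z forward; pixel columns grow to the right and rows downward; lengths in mm; the calibration is good to about 2 mm. A picture is of the moment at which its call begins.
- manip.finish_job(): hands the job in, once; it reports no verdict.
Trained networks look in a picture, given as the dict that the camera call returned (one of the last four; its "shot" number tells which), for a name from the list of things; names that differ only in an ending like _2 or _b are one class to them, and where a whole thing is asked for, a point or a joint stands for the part that bears it (a point fixed in the world has none). Each returns a list of dicts, best first, with "score" (0 to 1); they miss things now and then, are a little off and sometimes report something else, mostly with a low value. They report only what shows in the picture. A call takes as long as a camera call.
- manip.spot_in(thing, picture): "extent" ([left, top, right, bottom] in pixels, round what is visible of it).
The state is a dict: "time_s": time; "joints": joint angles; "qvel": joint speeds; "tau": joint torques, N m; "tcp_pos": TCP position; "tool_rot": TCP orientation; "contact_force": force on the tool from outside, world axes, zero at the start; "moment": the same for the moment, N m; "width": finger opening in mm.
Only numpy, scipy, OpenCV 4.12 (cv2) and the standard library are available. Lean on these libraries where they do the work, as an engineer would, in place of code of your own. Each camera call takes 0.05 s, during which the arm holds its last target.

TASK

The humidity cassette of the table-top display case is due for drying. Pull the case's drawer out to its stop and leave it out, then pinch the two sprung catches on the cassette's sides together between the fingers so that it comes free of the drawer, and lift it, level, about 12 cm. The job finishes while you are still holding it up by the pinched catches: do not put it down or let it go; leave the hygrometer in its bay, keep off the clear hood and leave the other things on the desk alone.

Things in the scene. Friction and masses are not known exactly. Their poses are not given: they have to be found in the camera images.
- case: Display case, fixed on the desk: dark wooden base 240 (its x) x 300 (y) x 118 mm high with a clear hood on top. Origin at the centre of its underside; x points from the front (drawer side, towards the robot) to the back. The base's front edge is at x = -120 mm; the drawer front, 14 mm thick, lies on it (face at x = -134 mm). The drawer slides out along the case's -x.
- hood: Clear hood with exhibits on the base; same origin and axes as the case. It covers case x -49 to +116 mm, y -140 to +140 mm, z 118 to 223 mm; in front of it the base top is bare. Do not touch it.
- drawer_handle (a point): Middle of the drawer's bow handle, axes as the case's: a level steel bar 10 mm thick, 110 mm long along y, 86 mm above the desk, its centre 42 mm before the drawer's face (37 mm free behind the bar). Moves with the drawer. The middles of the two bays always lie 136 mm behind this point (case +x) and 62 mm to either side (case y = +62, -62).
- drawer (a joint): How far the drawer is out, m: 0 shut, 0.160 at its stop. About 2 N of friction; stays where it is left. Its floor is 18 mm above the desk, sides and back reach up to 55 mm, the front panel to 108 mm. At the stop the bay middles lie 80 mm ahead of the base's front edge and their contents are clear of the case.
- cassette_grip (a point): Where to pinch: midway between the catches, 54 mm above the cassette's underside (72 mm above the desk when seated). On each side (y) stands a catch's upright thumb plate, 24 mm long (x), from 36 to 66 mm above the underside; outer faces 60 mm apart, 46 mm when fully pinched. Nothing within 25 mm beside them but guides, keepers and drawer sides lower than the plates.
- catch_left (a joint): How far the +y catch of the cassette is pressed in, m: 0 sprung out, 0.007 fully in; spring 2 N at the start, 8 N at full travel. Its tooth sits under a metal keeper on the drawer floor (keeper top 20 mm above that floor, out to 42 mm from the cassette's middle) and is clear of it from 0.006; unless both are pinched the cassette does not lift. Guides hold the cassette sideways for the first 25 mm.
- catch_right (a joint): The same for the catch on the -y side.
- cassette: Humidity cassette, white plastic, 0.2 to 0.45 kg, in either of the two bays; origin at the centre of its underside (18 mm above the desk when seated), x along it, z up; at the start its axes are the case's. Two slotted bins, 110 mm over all (x), 44 wide (y), 48 high; in the 30 mm waist between them a grip block 26 wide, 58 high, with a catch on each side (+y, -y).
- hygrometer_mid (a point): Centre of the dial hygrometer lying loose in the other bay: flat black box 106 x 42 x 28 mm with a round dial on top; to stay in its bay.
- teacup: White teacup, 70 mm across, 52 mm high, to the left of the drawer; origin at its underside.
- paperweight: Dark wooden bar paperweight 180 x 26 x 20 mm lying to the right of the drawer; origin at its underside, x along it.
- seal: Stone seal 26 x 26 mm, 60 mm high, standing beside the case's left side; origin at its underside.
- inkstone: Dark inkstone 160 x 110 x 22 mm, right part of the desk; origin at its underside.
- teapot: White teapot about 90 mm across (130 over spout and handle), 80 mm high, left part of the desk; origin at its underside.
- book: Blue thread-bound book 200 x 140 x 16 mm, left part of the desk; origin at its underside.
- brush: Writing brush 235 mm long, 9 mm thick, lying at the left near the robot; origin at its underside.

How it is judged:
By the outcome, as a careful person would: the job done as asked, in the order asked, and still so for the second after the job is handed in, while the arm keeps its last pose, push and grip.
It also fails if it takes over 51 s, if anything falls off the work surface, if the arm or the gripper's body presses on something with over 40 N, if the wrist force passes 120 N, or if a joint passes its speed limit or range.

## Working session

There is one attempt and no reset: what is moved stays moved. The work goes in short steps, Python scripts to look and compute and a tool call to move; the robot and the scene stay as the last step left them, time stands still between calls to the robot, and variables do not carry over. Pictures are saved under pics/ and viewed, and the job is handed in when it is done.

Besides the shell and the picture viewer there is one more tool, called after ">>>" as a command line: name --argument value ..., lists and objects as JSON in quotes. servo_tool: Moves the arm, as the interface text tells. Its arguments: {"type":"object","properties":{"commands":{"type":"array","items":{"type":"array"}}},"required":["commands"]}

```bash
mkdir -p pics; cat > h.py <<'E'
import numpy as np, cv2
from rig import manip
def save(p,n): cv2.imwrite(f'pics/{n}.png',cv2.cvtColor(p['frame'],cv2.COLOR_RGB2BGR))
def cloud(p):
    f=240/np.tan(np.radians(p['vfov'])/2); z=p['range_z'].astype(float)
    v,u=np.mgrid[0:480,0:640]
    X=np.stack([(u-p['cx'])*z/f,(v-p['cy'])*z/f,z],-1)
    W=(X-np.array(p['t']))@np.array(p['R']); W[z<=0]=np.nan
    return W
def st():
    s=manip.state(); print({k:np.round(s[k],3).tolist() for k in ('time_s','tcp_pos','tool_rot','contact_force','width','joints')})
    return s
E
python3 - <<'E'
from h import *
st()
for n in ('scene','side'):
    p=manip.grab_frame(n); save(p,n+'0'); W=cloud(p); np.savez('pics/'+n+'0.npz',W=W,R=p['R'],t=p['t'],f=p['vfov'],cx=p['cx'],cy=p['cy'])
    print(n,p['vfov'],'campos',-np.array(p['R']).T@np.array(p['t']))
    for t in ('case','hood','drawer_handle','cassette','cassette_grip','hygrometer_mid','teacup','paperweight','teapot'):
        r=manip.spot_in(t,p)
        for q in r[:2]:
            e=np.array(q['extent']).astype(int); c=W[max(0,(e[1]+e[3])//2),max(0,(e[0]+e[2])//2)]
            print(t,round(q['score'],2),e,np.round(c))
E
```

```text
{'time_s': 0.0, 'tcp_pos': [250.678, -626.083, 221.479], 'tool_rot': [[0.928, 0.372, -0.001], [0.372, -0.928, 0.002], [-0.0, -0.002, -1.0]], 'contact_force': [-0.226, 0.762, 0.536], 'width': 86.995, 'joints': [1.161, 0.469, -0.049, 1.534, 0.024, 1.141, -0.082]}
scene 48.068226534297764 campos [ 163.2122766   758.88627543 1418.42377031]
case 0.81 [188 136 319 280] [748. 140. 213.]
case 0.51 [195 385 291 478] [494. 612.  16.]
hood 0.58 [189 131 296 244] [808. 102. 224.]
drawer_handle 0.86 [265 189 322 279] [665.  86.  67.]
hygrometer_mid 0.19 [205 315 236 370] [658. 463.  71.]
paperweight 0.7 [344 183 394 218] [ 537. -164.   18.]
paperweight 0.63 [190 133 297 243] [805. 102. 222.]
teapot 0.76 [206 317 235 369] [657. 465.  69.]
side 44.40660974990629 campos [-536.66578462 1105.34995459 1257.57870047]
case 0.78 [206 152 327 267] [747. 106. 143.]
hood 0.88 [209 152 306 224] [770. 120. 222.]
drawer_handle 0.57 [251 207 325 264] [666.  84.  66.]
teacup 0.75 [262 280 283 304] [538. 267.  10.]
paperweight 0.63 [348 216 380 248] [ 538. -157.   22.]
```

View pics/scene0.png

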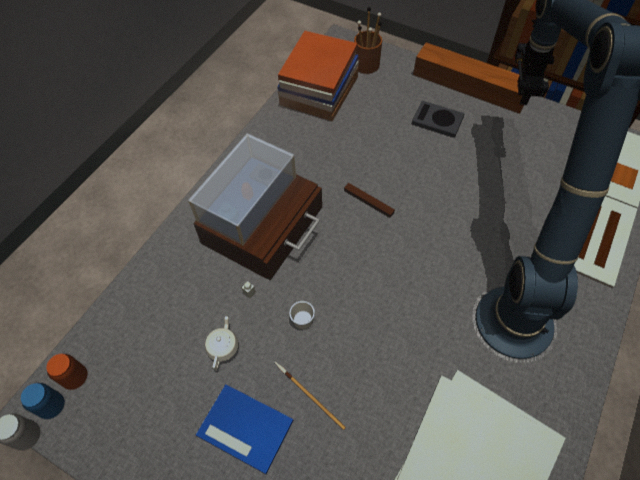

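View pics/side0.png

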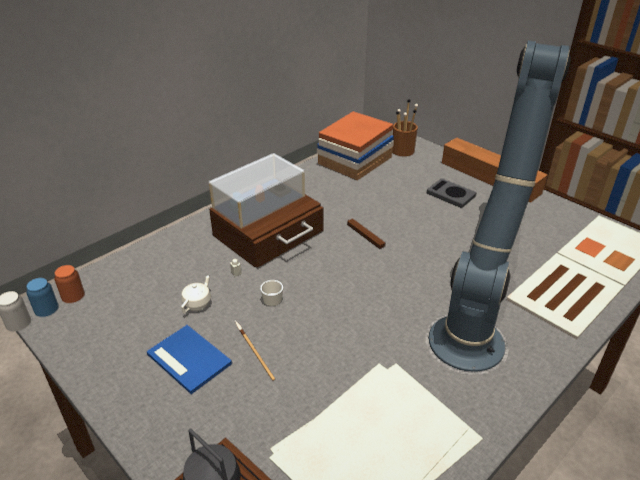

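```bash
python3 - <<'E'
import numpy as np
for n in ('scene0','side0'):
    W=np.load(f'pics/{n}.npz')['W'].reshape(-1,3)
    # base top
    for nm,lo,hi in (('basetop',112,124),('hood',215,230),('mid',60,110)):
        m=(W[:,2]>lo)&(W[:,2]<hi)&(W[:,0]>500)&(W[:,0]<1000)&(abs(W[:,1]-80)<230)
        P=W[m]; print(n,nm,len(P),P.min(0).round(),P.max(0).round(), np.median(P[:,2]))
        import cv2
        print(cv2.minAreaRect(P[:,:2].astype(np.float32)))
        if nm!='hood':
            k=np.argsort(P[:,0])[:12]; print(P[k].round().tolist())
E
```

```text
scene0 basetop 2448 [657. -78. 112.] [919. 225. 124.] 117.30859283111835
((786.88427734375, 72.531982421875), (304.43017578125, 256.4556579589844), 88.46094512939453)
[[657.0, -46.0, 114.0], [658.0, 18.0, 115.0], [659.0, 84.0, 113.0], [659.0, 100.0, 113.0], [662.0, 165.0, 112.0], [663.0, 149.0, 115.0], [665.0, 68.0, 113.0], [665.0, 145.0, 113.0], [665.0, 171.0, 113.0], [666.0, 73.0, 113.0], [666.0, 138.0, 112.0], [667.0, 31.0, 116.0]]
scene0 hood 4810 [742. -73. 215.] [916. 214. 230.] 222.1011719379341
((829.2302856445312, 71.33330535888672), (285.09271240234375, 170.7709197998047), 88.87674713134766)
scene0 mid 1632 [613. -78.  60.] [918. 294. 110.] 91.34497774995049
((707.482666015625, 137.12261962890625), (391.7308349609375, 226.3581085205078), 51.13941192626953)
[[613.0, 43.0, 91.0], [614.0, 61.0, 88.0], [614.0, 49.0, 88.0], [614.0, 25.0, 88.0], [614.0, 94.0, 91.0], [614.0, 31.0, 85.0], [614.0, 71.0, 86.0], [614.0, 24.0, 92.0], [614.0, 65.0, 88.0], [614.0, 54.0, 89.0], [614.0, 105.0, 90.0], [614.0, 100.0, 87.0]]
side0 basetop 1416 [653. -79. 112.] [922. 226. 124.] 118.40417831609
[... 260 characters left out ...]
 [658.0, 3.0, 112.0], [659.0, -12.0, 114.0], [659.0, 30.0, 113.0], [659.0, 2.0, 115.0], [660.0, 6.0, 114.0]]
side0 hood 2312 [737. -75. 215.] [918. 216. 230.] 223.64522734799903
((828.4213256835938, 70.01631164550781), (290.5152282714844, 179.862548828125), 88.81822204589844)
side0 mid 1593 [611. -82.  60.] [924. 296. 110.] 89.41848568052265
((714.8758544921875, 123.26155090332031), (390.1843566894531, 240.3165283203125), 54.98235321044922)
[[611.0, 61.0, 93.0], [611.0, 47.0, 93.0], [612.0, 109.0, 93.0], [612.0, 65.0, 89.0], [612.0, 55.0, 93.0], [612.0, 51.0, 90.0], [613.0, 139.0, 92.0], [613.0, 95.0, 93.0], [613.0, 91.0, 91.0], [613.0, 86.0, 92.0], [614.0, 31.0, 88.0], [614.0, 129.0, 90.0]]
```

The scene shows the case at about (190–320,135–275) with its handle at (300,235) in the scene picture. The drawer is shut, with the cup at (302,315) and the paperweight at (370,200). Next I'll work out the case's yaw and the handle position.

```bash
python3 - <<'E'
import numpy as np
for n in ('scene0','side0'):
    W=np.load(f'pics/{n}.npz')['W'].reshape(-1,3)
    m=(W[:,2]>82)&(W[:,2]<95)&(W[:,0]>600)&(W[:,0]<632)&(abs(W[:,1]-75)<75); P=W[m]
    a=np.polyfit(P[:,1],P[:,0],1); print(n,'handle',len(P),P.mean(0).round(1),P[:,1].min().round(),P[:,1].max().round(),'dx/dy',a[0])
    # hood top edges
    m=(W[:,2]>218)&(W[:,2]<228)&(W[:,0]>700)&(W[:,0]<950)&(abs(W[:,1]-80)<230); P=W[m]
    b=np.arange(-60,200,10); f=[P[(abs(P[:,1]-y)<6),0].min() for y in b]; g=[P[(abs(P[:,1]-y)<6),0].max() for y in b]
    print('hood front',np.polyfit(b,f,1),'back',np.polyfit(b,g,1))
    b=np.arange(760,900,10); f=[P[(abs(P[:,0]-x)<6),1].min() for x in b]; g=[P[(abs(P[:,0]-x)<6),1].max() for x in b]
    print('hood right dy/dx',np.polyfit(b,f,1),'left',np.polyfit(b,g,1), np.mean(f),np.mean(g))
E
```

```text
scene0 handle 138 [619.5  73.8  88.6] 14.0 134.0 dx/dy 0.010771193577419068
hood front [1.61588333e-02 7.44069937e+02] back [1.88102818e-02 9.10351507e+02]
hood right dy/dx [-1.51735449e-02 -5.60556799e+01] left [-1.62797980e-02  2.25843265e+02] -68.57385440641292 212.41243133874144
side0 handle 98 [619.2  79.4  89.6] 13.0 139.0 dx/dy 0.008545630442020204
hood front [2.35023794e-02 7.41364187e+02] back [1.50807049e-02 9.12492740e+02]
hood right dy/dx [-1.14375537e-02 -6.05415400e+01] left [1.79137763e-03 2.11188220e+02] -69.97752177453606 212.66610613068505
```

>>> servo_tool --commands '[[[0.12, -0.1, 0], [0, 0, 0], 0], [[0.25, -0.2, 0], [0, 0, 0], 0], [[0.37, -0.3, 0], [0, 0, 0], 0], [[0.5, -0.4, 0], [0, 0, 0], 0], [[0.62, -0.5, 0], [0, 0, 0], 0], [[0.75, -0.6, 0], [0, 0, 0], 0], [[0.87, -0.7, 0], [0, 0, 0], 0], [[1, -0.8, 0], [0, 0, 0], 0]]'

```text
time_s: 2.0
tcp_pos: [301.7, -536.8, 222.6]
tool_rot: [[0.928, 0.372, 0.0], [0.372, -0.928, -0.0], [0.0, 0.0, -1.0]]
contact_force: [0.1, 0.2, 0.5]
width: 15.2
```

>>> servo_tool --commands '[[[0.12, -0.1, 0], [0, 0, 0], 0], [[0.25, -0.2, 0], [0, 0, 0], 0], [[0.37, -0.3, 0], [0, 0, 0], 0], [[0.5, -0.4, 0], [0, 0, 0], 0], [[0.62, -0.5, 0], [0, 0, 0], 0], [[0.75, -0.6, 0], [0, 0, 0], 0], [[0.87, -0.7, 0], [0, 0, 0], 0], [[1, -0.8, 0], [0, 0, 0], 0]]'

```text
time_s: 3.0
tcp_pos: [352.3, -447.7, 222.6]
tool_rot: [[0.928, 0.372, 0.0], [0.372, -0.928, -0.0], [0.0, 0.0, -1.0]]
contact_force: [0.1, 0.0, -0.6]
width: 0.4
```

>>> servo_tool --commands '[[[0.12, -0.1, 0], [0, 0, 0], 0], [[0.25, -0.2, 0], [0, 0, 0], 0], [[0.37, -0.3, 0], [0, 0, 0], 0], [[0.5, -0.4, 0], [0, 0, 0], 0], [[0.62, -0.5, 0], [0, 0, 0], 0], [[0.75, -0.6, 0], [0, 0, 0], 0], [[0.87, -0.7, 0], [0, 0, 0], 0], [[1, -0.8, 0], [0, 0, 0], 0]]'

```text
time_s: 4.0
tcp_pos: [402.7, -358.5, 222.6]
tool_rot: [[0.928, 0.372, -0.0], [0.372, -0.928, -0.0], [-0.0, 0.0, -1.0]]
contact_force: [0.2, -0.3, -0.5]
width: 0.3
```

>>> servo_tool --commands '[[[0.12, -0.1, 0], [0, 0, 0], 0], [[0.25, -0.2, 0], [0, 0, 0], 0], [[0.37, -0.3, 0], [0, 0, 0], 0], [[0.5, -0.4, 0], [0, 0, 0], 0], [[0.62, -0.5, 0], [0, 0, 0], 0], [[0.75, -0.6, 0], [0, 0, 0], 0], [[0.87, -0.7, 0], [0, 0, 0], 0], [[1, -0.8, 0], [0, 0, 0], 0]]'

```text
time_s: 5.0
tcp_pos: [453.2, -269.3, 222.6]
tool_rot: [[0.928, 0.372, 0.0], [0.372, -0.928, -0.0], [0.0, 0.0, -1.0]]
contact_force: [-0.3, 0.1, -0.1]
width: 0.4
```

>>> servo_tool --commands '[[[0.12, -0.1, 0], [0, 0, 0], 0], [[0.25, -0.2, 0], [0, 0, 0], 0], [[0.37, -0.3, 0], [0, 0, 0], 0], [[0.5, -0.4, 0], [0, 0, 0], 0], [[0.62, -0.5, 0], [0, 0, 0], 0], [[0.75, -0.6, 0], [0, 0, 0], 0], [[0.87, -0.7, 0], [0, 0, 0], 0], [[1, -0.8, 0], [0, 0, 0], 0]]'

```text
time_s: 6.0
tcp_pos: [503.7, -180.2, 222.6]
tool_rot: [[0.928, 0.372, 0.0], [0.372, -0.928, -0.0], [-0.0, 0.0, -1.0]]
contact_force: [0.3, 0.1, -0.6]
width: 0.4
```

>>> servo_tool --commands '[[[0.12, -0.1, 0], [0, 0, 0], 0], [[0.25, -0.2, 0], [0, 0, 0], 0], [[0.37, -0.3, 0], [0, 0, 0], 0], [[0.5, -0.4, 0], [0, 0, 0], 0], [[0.62, -0.5, 0], [0, 0, 0], 0], [[0.75, -0.6, 0], [0, 0, 0], 0], [[0.87, -0.7, 0], [0, 0, 0], 0], [[1, -0.8, 0], [0, 0, 0], 0]]'

```text
time_s: 7.0
tcp_pos: [554.2, -91.1, 222.6]
tool_rot: [[0.928, 0.372, 0.0], [0.372, -0.928, -0.0], [0.0, 0.0, -1.0]]
contact_force: [-0.3, -0.0, 0.0]
width: 0.3
```

>>> servo_tool --commands '[[[0.12, -0.1, 0], [0, 0, 0.03], 0], [[0.25, -0.2, 0], [0, 0, 0.06], 0], [[0.37, -0.3, 0], [0, 0, 0.1], 0], [[0.5, -0.4, 0], [0, 0, 0.13], 0], [[0.62, -0.5, 0], [0, 0, 0.16], 0], [[0.75, -0.6, 0], [0, 0, 0.2], 0], [[0.87, -0.7, 0], [0, 0, 0.23], 0], [[1, -0.8, 0], [0, 0, 0.252], 0]]'

```text
time_s: 8.0
tcp_pos: [604.6, -1.8, 222.5]
tool_rot: [[1.0, -0.016, -0.0], [-0.016, -1.0, -0.0], [-0.0, 0.0, -1.0]]
contact_force: [0.4, 0.7, 0.7]
width: 0.5
```

>>> servo_tool --commands '[[[0.06, -0.12, 0], [0, 0, 0], 0], [[0.12, -0.25, 0], [0, 0, 0], 0], [[0.18, -0.37, 0], [0, 0, 0], 0], [[0.24, -0.5, 0], [0, 0, 0], 0], [[0.3, -0.62, 0], [0, 0, 0], 0], [[0.36, -0.75, 0], [0, 0, 0], 0], [[0.42, -0.87, 0], [0, 0, 0], 0], [[0.46, -0.95, 0], [0, 0, 0], 0]]'

```text
time_s: 9.0
tcp_pos: [642.5, 73.7, 222.5]
tool_rot: [[1.0, -0.015, 0.0], [-0.015, -1.0, 0.0], [0.0, -0.0, -1.0]]
contact_force: [-0.7, -0.1, -0.0]
width: 0.6
```

```bash
python3 - <<'E'
from h import *
st()
p=manip.grab_frame('wrist'); save(p,'w1'); W=cloud(p)
P=W.reshape(-1,3)
m=(P[:,2]>80)&(P[:,2]<95)&(P[:,0]>605)&(P[:,0]<632)&(abs(P[:,1]-75)<45);Q=P[m]
if len(Q): print(len(Q),Q.mean(0),np.percentile(Q,[2,98],axis=0))
m=(P[:,2]>98)&(P[:,2]<125)&(P[:,0]>640)&(P[:,0]<700)&(abs(P[:,1]-75)<45);Q=P[m]
if len(Q): print(len(Q),np.percentile(Q,[1,98],axis=0))
E
```

```text
{'time_s': 9.0, 'tcp_pos': [642.524, 73.665, 222.514], 'tool_rot': [[1.0, -0.015, 0.0], [-0.015, -1.0, 0.0], [0.0, -0.0, -1.0]], 'contact_force': [-0.726, -0.055, -0.015], 'width': 0.598, 'joints': [0.034, 0.441, -0.298, 1.593, 0.139, 1.129, -1.882]}
1665 [622.08651527  75.74619329  90.51646483] [[616.79602606  32.05366124  86.12140887]
 [626.35081671 118.06444771  92.82106069]]
7962 [[663.23460408  30.88081939 107.35145049]
 [699.34617625 118.17772896 120.07830956]]
```

View pics/w1.png

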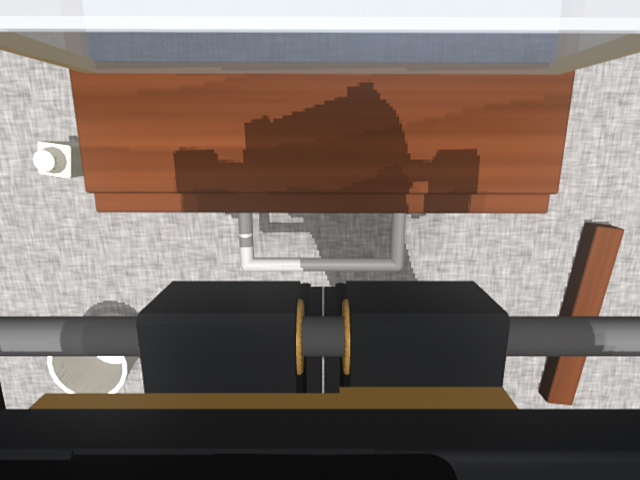

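The wrist view shows the bow handle at (243–402, 265), with the drawer face edge at row 212. The gap between them is centred at x ≈ 644, so I'll lower the shut fingers into it.

>>> servo_tool --commands '[[[0.02, 0, 0.12], [0, 0, 0], 0], [[0.02, 0, 0.25], [0, 0, 0], 0], [[0.02, 0, 0.37], [0, 0, 0], 0], [[0.02, 0, 0.5], [0, 0, 0], 0], [[0.02, 0, 0.62], [0, 0, 0], 0], [[0.02, 0, 0.75], [0, 0, 0], 0], [[0.02, 0, 0.87], [0, 0, 0], 0], [[0.02, 0, 1], [0, 0, 0], 0]]'

```text
time_s: 10.05
tcp_pos: [643.9, 72.9, 142.0]
tool_rot: [[1.0, -0.015, 0.0], [-0.015, -1.0, 0.0], [0.0, -0.0, -1.0]]
contact_force: [-0.3, -0.0, 0.1]
width: 0.4
```

>>> servo_tool --commands '[[[0, 0, 0.12], [0, 0, 0], 0], [[0, 0, 0.25], [0, 0, 0], 0], [[0, 0, 0.37], [0, 0, 0], 0], [[0, 0, 0.5], [0, 0, 0], 0], [[0, 0, 0.62], [0, 0, 0], 0], [[0, 0, 0.75], [0, 0, 0], 0], [[0, 0, 0.87], [0, 0, 0], 0], [[0, 0, 0.92], [0, 0, 0], 0]]'

```text
time_s: 11.05
tcp_pos: [643.5, 72.7, 68.1]
tool_rot: [[1.0, -0.015, -0.001], [-0.015, -1.0, -0.0], [-0.001, 0.0, -1.0]]
contact_force: [0.1, -0.4, -0.2]
width: 0.6
```

>>> servo_tool --commands '[[[-0.05, 0, 0], [0, 0, 0], 0], [[-0.12, 0, 0], [0, 0, 0], 0], [[-0.24, 0, 0], [0, 0, 0], 0], [[-0.38, 0, 0], [0, 0, 0], 0], [[-0.54, 0, 0], [0, 0, 0], 0], [[-0.7, 0, 0], [0, 0, 0], 0], [[-0.85, 0, 0], [0, 0, 0], 0], [[-1, 0, 0], [0, 0, 0], 0]]'

```text
time_s: 12.05
tcp_pos: [563.3, 74.2, 69.3]
tool_rot: [[1.0, -0.015, 0.001], [-0.015, -1.0, 0.0], [0.001, -0.0, -1.0]]
contact_force: [3.5, 0.5, 1.8]
width: 0.3
```

>>> servo_tool --commands '[[[-0.14, 0, 0], [0, 0, 0], 0], [[-0.28, 0, 0], [0, 0, 0], 0], [[-0.42, 0, 0], [0, 0, 0], 0], [[-0.56, 0, 0], [0, 0, 0], 0], [[-0.7, 0, 0], [0, 0, 0], 0], [[-0.8, 0, 0], [0, 0, 0], 0], [[-0.88, 0, 0], [0, 0, 0], 0], [[-0.95, 0, 0], [0, 0, 0], 0]]'

```text
time_s: 13.05
tcp_pos: [487.4, 75.1, 68.8]
tool_rot: [[1.0, -0.015, -0.0], [-0.015, -1.0, -0.0], [-0.0, 0.0, -1.0]]
contact_force: [2.8, 1.2, 0.6]
width: 0.4
```

>>> servo_tool --commands '[[[-0.03, 0, 0], [0, 0, 0], 0], [[-0.06, 0, 0], [0, 0, 0], 0], [[-0.09, 0, 0], [0, 0, 0], 0], [[-0.11, 0, 0], [0, 0, 0], 0], [[-0.13, 0, 0], [0, 0, 0], 0], [[-0.15, 0, 0], [0, 0, 0], 0], [[-0.17, 0, 0], [0, 0, 0], 0], [[-0.18, 0, 0], [0, 0, 0], 0]]'

```text
time_s: 14.05
tcp_pos: [476.2, 75.3, 69.3]
tool_rot: [[1.0, -0.015, 0.006], [-0.015, -1.0, 0.001], [0.006, -0.001, -1.0]]
contact_force: [9.8, 0.3, -6.4]
width: 0.2
```

>>> servo_tool --commands '[[[0.06, 0, 0], [0, 0, 0], 0], [[0.14, 0, 0], [0, 0, 0], 0], [[0.14, 0, -0.12], [0, 0, 0], 0], [[0.14, 0, -0.3], [0, 0, 0], 0], [[0.14, 0, -0.5], [0, 0, 0], 0], [[0.14, 0, -0.7], [0, 0, 0], 0], [[0.14, 0, -0.85], [0, 0, 0], 0], [[0.14, 0, -1], [0, 0, 0], 0]]'

```text
time_s: 15.05
tcp_pos: [484.6, 75.1, 149.9]
tool_rot: [[1.0, -0.015, 0.0], [-0.015, -1.0, -0.0], [0.0, 0.0, -1.0]]
contact_force: [0.4, -0.1, -0.4]
width: 0.5
```

>>> servo_tool --commands '[[[0.1, 0, -0.12], [0, 0, 0], 0.87], [[0.25, 0, -0.25], [0, 0, 0], 0.87], [[0.35, 0, -0.37], [0, 0, 0], 0.87], [[0.5, 0, -0.5], [0, 0, 0], 0.87], [[0.62, 0, -0.62], [0, 0, 0], 0.87], [[0.75, 0, -0.7], [0, 0, 0], 0.87], [[0.87, 0, -0.7], [0, 0, 0], 0.87], [[1, 0, -0.7], [0, 0, 0], 0.87]]'

```text
time_s: 16.05
tcp_pos: [565.0, 73.9, 204.6]
tool_rot: [[1.0, -0.015, -0.001], [-0.015, -1.0, -0.0], [-0.001, 0.0, -1.0]]
contact_force: [0.2, 0.2, -0.4]
width: 71.1
```

```bash
python3 - <<'E'
from h import *
st()
for n in ('wrist','scene'):
    p=manip.grab_frame(n); save(p,n+'2'); W=cloud(p); np.savez('pics/'+n+'2.npz',W=W)
    for t in ('cassette','cassette_grip','catch_left','hygrometer_mid'):
        for q in manip.spot_in(t,p)[:1]:
            e=np.array(q['extent']).astype(int); print(n,t,round(q['score'],2),e,np.round(W[(e[1]+e[3])//2,(e[0]+e[2])//2]))
E
```

```text
{'time_s': 16.05, 'tcp_pos': [564.991, 73.882, 204.58], 'tool_rot': [[1.0, -0.015, -0.001], [-0.015, -1.0, -0.0], [-0.001, 0.0, -1.0]], 'contact_force': [0.222, 0.191, -0.386], 'width': 71.099, 'joints': [0.046, 0.335, -0.315, 1.795, 0.119, 1.031, -1.9]}
wrist cassette 0.77 [363 109 457 263] [600.  13.  77.]
wrist cassette_grip 0.61 [364 110 457 262] [600.  13.  77.]
wrist catch_left 0.82 [363 174 380 211] [598.  41.  85.]
wrist hygrometer_mid 0.62 [210 111 272 253] [602. 134.  49.]
scene cassette 0.88 [314 218 349 248] [568.  29.  68.]
scene cassette_grip 0.8 [312 219 346 247] [574.  30.  65.]
```

View pics/wrist2.png

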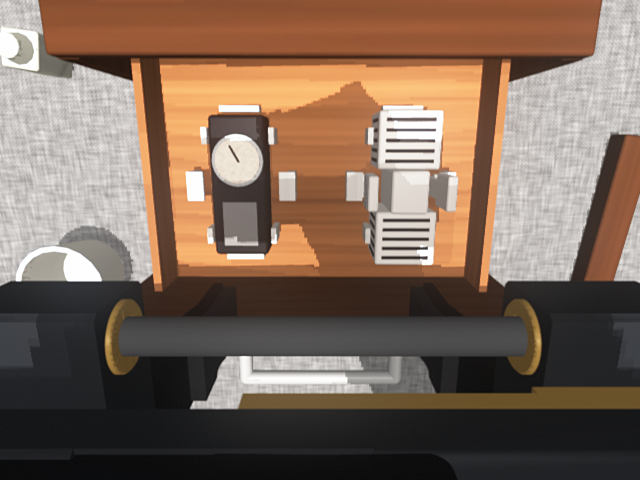

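View pics/scene2.png

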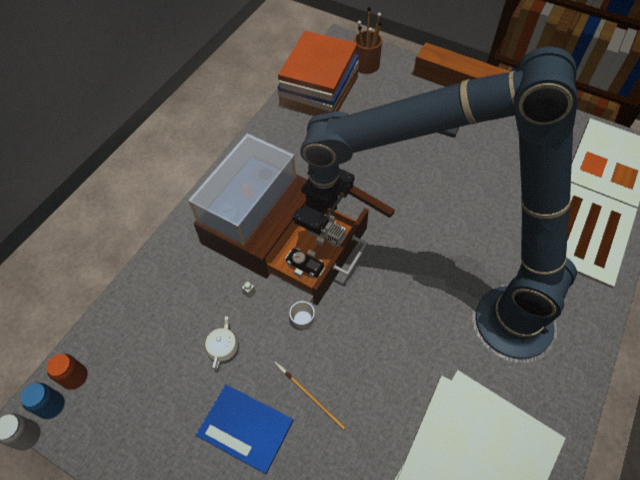

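The drawer is open. In the wrist view the hygrometer is in the left bay at (240,180), and the cassette is in the right bay with its grip block at (405,190) and catch plates at (372,192) and (448,190). Next I'll measure these points and the drawer's travel.

```bash
python3 - <<'E'
import numpy as np
W=np.load('pics/wrist2.npz')['W']
P=W.reshape(-1,3)
def box(n,x,y,z):
    m=(P[:,0]>x[0])&(P[:,0]<x[1])&(P[:,1]>y[0])&(P[:,1]<y[1])&(P[:,2]>z[0])&(P[:,2]<z[1]);Q=P[m]
    print(n,len(Q), np.percentile(Q,[1,50,99],axis=0).round(1).tolist() if len(Q) else '')
box('plateL',(570,630),(28,55),(78,95))
box('plateR',(570,630),(-40,-5),(80,95))
box('block',(570,630),(-3,26),(70,82))
box('bins',(520,680),(-20,40),(60,72))
box('handle',(440,480),(20,130),(78,98))
W=np.load('pics/scene2.npz')['W']; P=W.reshape(-1,3)
box('handle scene',(440,480),(20,130),(80,95))
box('plates scene',(570,630),(-40,55),(79,90))
box('panel scene',(480,525),(-60,200),(98,115))
E
```

```text
plateL 431 [[584.8, 36.1, 78.4], [597.0, 40.3, 84.4], [608.1, 43.7, 86.5]]
plateR 411 [[583.9, -16.6, 80.3], [595.7, -12.6, 84.6], [607.3, -9.7, 86.3]]
block 1638 [[581.6, 0.5, 71.4], [596.9, 13.5, 76.7], [610.8, 25.9, 78.4]]
bins 7255 [[542.0, -10.0, 61.5], [613.1, 13.7, 66.8], [650.2, 35.3, 69.7]]
handle 2304 [[457.4, 20.7, 85.4], [464.0, 72.8, 90.8], [478.5, 129.3, 92.9]]
handle scene 141 [[453.5, 21.0, 81.8], [459.6, 69.3, 88.8], [477.6, 129.1, 94.1]]
plates scene 23 [[581.3, -17.2, 79.3], [587.6, -8.0, 82.3], [598.2, 45.0, 89.1]]
panel scene 448 [[499.0, -56.4, 98.8], [507.0, 78.0, 107.3], [516.4, 198.4, 114.1]]
```

>>> servo_tool --commands '[[[0.05, 0.1, 0], [0, 0, 0], 0.87], [[0.1, 0.2, 0.05], [0, 0, 0], 0.87], [[0.2, 0.35, 0.15], [0, 0, 0], 0.87], [[0.28, 0.5, 0.25], [0, 0, 0], 0.87], [[0.35, 0.62, 0.35], [0, 0, 0], 0.87], [[0.4, 0.75, 0.45], [0, 0, 0], 0.87], [[0.4, 0.75, 0.55], [0, 0, 0], 0.87], [[0.4, 0.75, 0.6], [0, 0, 0], 0.87]]'

```text
time_s: 17.55
tcp_pos: [595.3, 14.0, 156.2]
tool_rot: [[1.0, -0.015, -0.001], [-0.015, -1.0, 0.0], [-0.001, -0.0, -1.0]]
contact_force: [-0.1, 0.6, 0.0]
width: 75.5
```

```bash
python3 - <<'E'
from h import *
st()
p=manip.grab_frame('wrist'); save(p,'w3'); P=cloud(p).reshape(-1,3)
def box(n,x,y,z):
    m=(P[:,0]>x[0])&(P[:,0]<x[1])&(P[:,1]>y[0])&(P[:,1]<y[1])&(P[:,2]>z[0])&(P[:,2]<z[1]);Q=P[m]
    print(n,len(Q), np.percentile(Q,[1,50,99],axis=0).round(1).tolist() if len(Q) else '')
box('plateL',(570,630),(30,55),(78,95))
box('plateR',(570,630),(-40,-5),(80,95))
box('block',(570,630),(-3,26),(70,82))
E
```

```text
{'time_s': 17.55, 'tcp_pos': [595.289, 13.979, 156.24], 'tool_rot': [[1.0, -0.015, -0.001], [-0.015, -1.0, 0.0], [-0.001, -0.0, -1.0]], 'contact_force': [-0.107, 0.64, 0.03], 'width': 75.484, 'joints': [0.12, 0.422, -0.281, 1.787, 0.139, 0.953, -1.804]}
plateL 542 [[585.1, 36.0, 78.4], [597.4, 39.3, 84.4], [608.3, 43.7, 86.0]]
plateR 506 [[584.4, -17.4, 80.2], [596.3, -13.1, 84.5], [607.4, -9.8, 86.0]]
block 2113 [[581.5, 0.5, 72.1], [597.0, 12.9, 76.7], [610.9, 25.6, 78.2]]
```

View pics/w3.png

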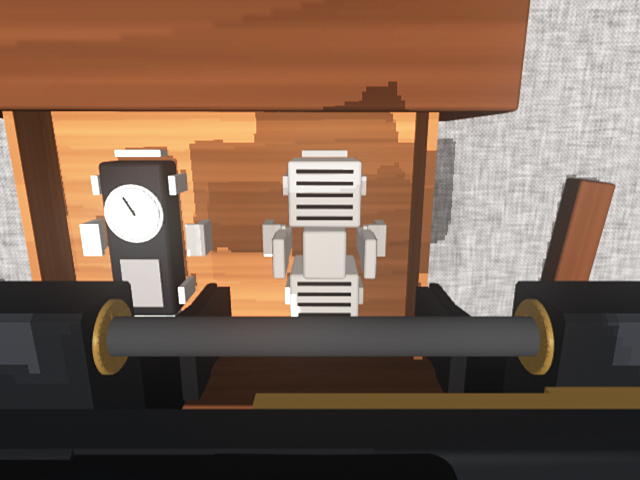

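The cassette sits between the fingers at (325,250), and the plates are centred at y ≈ 13 and x ≈ 596.5. I'll descend with a 75 mm opening.

>>> servo_tool --commands '[[[0.01, 0.01, 0.12], [0, 0, 0], 0.86], [[0.01, 0.01, 0.25], [0, 0, 0], 0.86], [[0.01, 0.01, 0.37], [0, 0, 0], 0.86], [[0.01, 0.01, 0.5], [0, 0, 0], 0.86], [[0.01, 0.01, 0.62], [0, 0, 0], 0.86], [[0.01, 0.01, 0.75], [0, 0, 0], 0.86], [[0.01, 0.01, 0.87], [0, 0, 0], 0.86], [[0.01, 0.01, 1], [0, 0, 0], 0.86]]'

```text
time_s: 18.6
tcp_pos: [596.6, 12.7, 76.4]
tool_rot: [[1.0, -0.015, 0.0], [-0.015, -1.0, -0.0], [0.0, 0.0, -1.0]]
contact_force: [0.5, -0.1, -1.1]
width: 74.5
```

>>> servo_tool --commands '[[[0, 0, 0.06], [0, 0, 0], 0.86], [[0, 0, 0.12], [0, 0, 0], 0.86], [[0, 0, 0.18], [0, 0, 0], 0.86], [[0, 0, 0.23], [0, 0, 0], 0.86], [[0, 0, 0.27], [0, 0, 0], 0.86], [[0, 0, 0.27], [0, 0, 0], 0.86], [[0, 0, 0.27], [0, 0, 0], 0.86], [[0, 0, 0.27], [0, 0, 0], 0.86]]'

```text
time_s: 19.6
tcp_pos: [596.7, 12.7, 55.6]
tool_rot: [[1.0, -0.015, 0.001], [-0.015, -1.0, -0.0], [0.001, 0.0, -1.0]]
contact_force: [0.0, -0.3, 0.2]
width: 74.7
```

>>> servo_tool --commands '[[[0, 0, 0], [0, 0, 0], 0.75], [[0, 0, 0], [0, 0, 0], 0.7], [[0, 0, 0], [0, 0, 0], 0.6], [[0, 0, 0], [0, 0, 0], 0.5], [[0, 0, 0], [0, 0, 0], 0.3], [[0, 0, 0], [0, 0, 0], 0.1], [[0, 0, 0], [0, 0, 0], 0], [[0, 0, 0], [0, 0, 0], 0]]'

```text
time_s: 20.6
tcp_pos: [596.9, 13.0, 56.1]
tool_rot: [[1.0, -0.015, 0.001], [-0.015, -1.0, 0.0], [0.001, -0.0, -1.0]]
contact_force: [-2.3, 0.8, 6.1]
width: 43.5
```

>>> servo_tool --commands '[[[0, 0, 0], [0, 0, 0], 0], [[0, 0, 0], [0, 0, 0], 0], [[0, 0, 0], [0, 0, 0], 0], [[0, 0, 0], [0, 0, 0], 0], [[0, 0, 0], [0, 0, 0], 0], [[0, 0, 0], [0, 0, 0], 0], [[0, 0, 0], [0, 0, 0], 0], [[0, 0, 0], [0, 0, 0], 0]]'

```text
time_s: 21.6
tcp_pos: [596.9, 13.0, 56.0]
tool_rot: [[1.0, -0.015, 0.001], [-0.015, -1.0, 0.0], [0.001, -0.0, -1.0]]
contact_force: [-1.7, 1.3, 5.2]
width: 43.1
```

Width is 43 mm, a little under the 46 mm expected when fully pinched. I'll do a slow test lift.

>>> servo_tool --commands '[[[0, 0, -0.02], [0, 0, 0], 0], [[0, 0, -0.04], [0, 0, 0], 0], [[0, 0, -0.06], [0, 0, 0], 0], [[0, 0, -0.08], [0, 0, 0], 0], [[0, 0, -0.1], [0, 0, 0], 0], [[0, 0, -0.12], [0, 0, 0], 0], [[0, 0, -0.14], [0, 0, 0], 0], [[0, 0, -0.15], [0, 0, 0], 0]]'

```text
time_s: 22.6
tcp_pos: [596.6, 12.7, 67.5]
tool_rot: [[1.0, -0.015, 0.0], [-0.015, -1.0, -0.0], [0.0, 0.0, -1.0]]
contact_force: [-0.6, -0.8, -3.4]
width: 42.9
```

```bash
python3 - <<'E'
from h import *
st()
p=manip.grab_frame('wrist'); save(p,'w4')
E
```

```text
{'time_s': 22.6, 'tcp_pos': [596.6, 12.713, 67.507], 'tool_rot': [[1.0, -0.015, 0.0], [-0.015, -1.0, -0.0], [0.0, 0.0, -1.0]], 'contact_force': [-0.627, -0.837, -3.388], 'width': 42.903, 'joints': [0.101, 0.531, -0.257, 1.853, 0.184, 0.781, -1.84]}
```

View pics/w4.png

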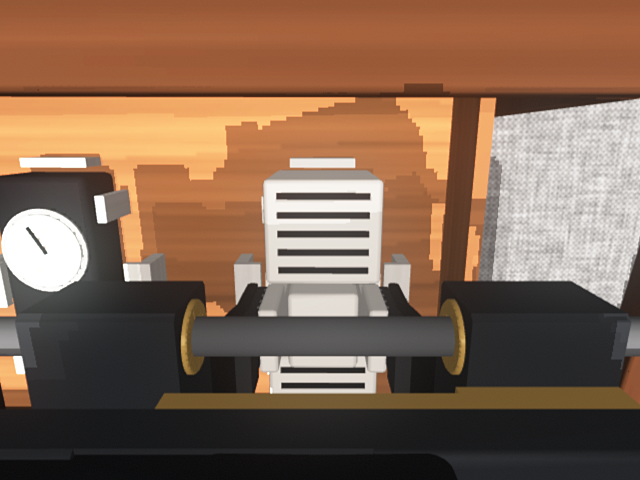

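The wrist view shows the cassette, with its bin at (325,230), risen with the pinched plates. The force of −3.4 N is the cassette's weight alone, so it's free of the drawer. I'll carry on lifting.

>>> servo_tool --commands '[[[0, 0, -0.06], [0, 0, 0], 0], [[0, 0, -0.16], [0, 0, 0], 0], [[0, 0, -0.28], [0, 0, 0], 0], [[0, 0, -0.42], [0, 0, 0], 0], [[0, 0, -0.56], [0, 0, 0], 0], [[0, 0, -0.7], [0, 0, 0], 0], [[0, 0, -0.85], [0, 0, 0], 0], [[0, 0, -1], [0, 0, 0], 0]]'

```text
time_s: 23.65
tcp_pos: [596.5, 12.7, 148.3]
tool_rot: [[1.0, -0.015, 0.0], [-0.015, -1.0, -0.0], [0.0, 0.0, -1.0]]
contact_force: [0.9, 0.8, -1.7]
width: 43.1
```

>>> servo_tool --commands '[[[0, 0, -0.1], [0, 0, 0], 0], [[0, 0, -0.2], [0, 0, 0], 0], [[0, 0, -0.28], [0, 0, 0], 0], [[0, 0, -0.33], [0, 0, 0], 0], [[0, 0, -0.36], [0, 0, 0], 0], [[0, 0, -0.36], [0, 0, 0], 0], [[0, 0, -0.36], [0, 0, 0], 0], [[0, 0, -0.36], [0, 0, 0], 0]]'

```text
time_s: 24.65
tcp_pos: [596.4, 12.7, 175.9]
tool_rot: [[1.0, -0.015, -0.0], [-0.015, -1.0, -0.0], [-0.0, 0.0, -1.0]]
contact_force: [0.7, 0.2, -2.5]
width: 42.6
```

```bash
python3 - <<'E'
from h import *
st()
for n in ('wrist','scene','side'):
    p=manip.grab_frame(n); save(p,n+'5'); P=cloud(p).reshape(-1,3)
    def box(nm,x,y,z):
        m=(P[:,0]>x[0])&(P[:,0]<x[1])&(P[:,1]>y[0])&(P[:,1]<y[1])&(P[:,2]>z[0])&(P[:,2]<z[1]);Q=P[m]
        if len(Q)>5:print(n,nm,len(Q), np.percentile(Q,[1,50,99],axis=0).round(1).tolist())
    box('handle',(435,490),(25,120),(80,95))
    box('bin top far',(613,655),(-12,38),(150,210))
    box('bin top near',(540,578),(-12,38),(150,210))
st()
E
```

```text
{'time_s': 24.65, 'tcp_pos': [596.398, 12.699, 175.919], 'tool_rot': [[1.0, -0.015, -0.0], [-0.015, -1.0, -0.0], [-0.0, 0.0, -1.0]], 'contact_force': [0.729, 0.204, -2.473], 'width': 42.64, 'joints': [0.125, 0.402, -0.284, 1.765, 0.131, 0.993, -1.796]}
wrist bin top far 12489 [[613.5, -9.3, 156.6], [633.9, 12.1, 186.5], [650.8, 33.4, 188.1]]
wrist bin top near 2796 [[563.6, -8.0, 185.1], [569.8, 12.9, 186.7], [577.2, 34.4, 188.1]]
scene handle 115 [[454.1, 25.3, 81.9], [459.5, 64.2, 88.6], [487.2, 118.2, 93.8]]
scene bin top near 270 [[540.1, -8.1, 151.6], [558.1, 22.7, 183.6], [577.4, 37.5, 191.1]]
side handle 84 [[451.7, 25.3, 82.1], [459.2, 62.9, 89.8], [489.0, 115.9, 94.9]]
side bin top far 71 [[614.4, -10.2, 150.3], [630.4, 32.5, 169.2], [650.2, 37.0, 187.6]]
side bin top near 212 [[540.3, -10.5, 150.7], [553.2, 23.9, 181.1], [577.4, 37.2, 196.3]]
{'time_s': 24.8, 'tcp_pos': [596.456, 12.703, 176.02], 'tool_rot': [[1.0, -0.015, -0.0], [-0.015, -1.0, -0.0], [-0.0, 0.0, -1.0]], 'contact_force': [-0.142, -0.24, -2.756], 'width': 43.332, 'joints': [0.125, 0.402, -0.284, 1.765, 0.131, 0.993, -1.796]}
```

View pics/wrist5.png

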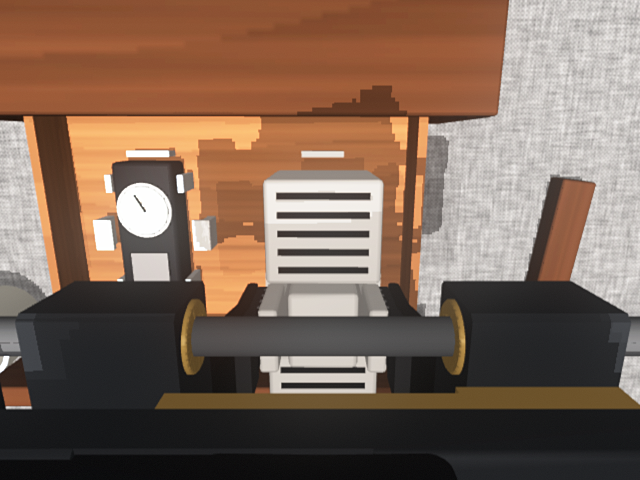

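View pics/side5.png

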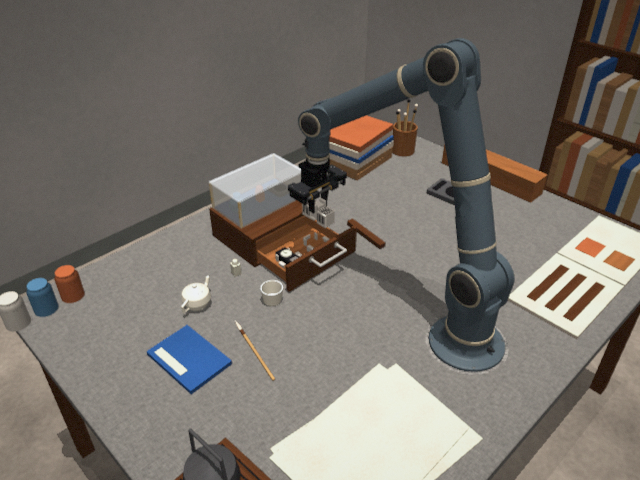

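The cassette, with its bin at (325,230) in the wrist view, is held level about 120 mm up. The hygrometer is in its bay at (148,215) and the drawer is still out.

```bash
python3 -c "
from rig import manip
print(manip.finish_job())"
```

```text
the job is handed in; nothing more can be done
None
```

The job is handed in at about 24.8 s. The drawer is out to its stop, and I'm holding the cassette level about 12 cm up by its pinched catches.

- **Drawer:** I hooked the handle with the shut fingers and pulled until the force rose to about 10 N at the stop. The handle moved from x ≈ 619.5 to 459.5 mm, which is 160 mm. It was still there after the lift.
- **Cassette:** It was in the right bay. The bin tops rose from 66.8 to 186.6 mm, about 120 mm, with the front and back bins at the same height and no tool tilt. The steady load is about 2.5–3 N, which is the cassette's weight.
- **Other things:** The hygrometer is still in its bay. In the last side and wrist pictures the hood and the other things on the desk look undisturbed.

**One disagreement:** the finger opening reads about 43 mm, where the catches should be 46 mm apart fully pinched. I took this as give in the pads and catches under the grip force. The catches released and the grip held steady through the lift.

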